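Lay the sawn netsuke blanks on their silhouette boards

ROBOT

A 6-joint arm with a two-finger parallel gripper is mounted at the origin on the work surface. World frame = base frame: x ahead of the robot, y to its left, z up, the work surface at z = 0. Lengths are in mm, angles in degrees, forces in N, time in s.
With the tool pointing down it reaches from about 400 to 825 mm from the base axis. Payload 7 kg.
Tool frame: the origin (TCP) lies at the very end of the fingers, on their centre line; the grasp point (between the pads) lies 19 mm behind it; z points along the fingers, y is the line along which they close (so a half turn about z gives the same grasp; the last joint's range is limited). The gripper opens to 85 mm and grips with 20 to 120 N. Pads are 22 mm wide; open, the fingers measure 114 mm over their backs; the gripper's body (76 mm by 85 mm) begins 54 mm behind the grasp point. The pads swing forward as they close: fully open they stand 13 mm farther back than shut.
Start: joints at [-54.368, 20.546, 0.682, 0, -70.136, -16.507], TCP at [221.127, -637.729, 231.302] pointing down, gripper open.
Joint ranges: [-176.03, 176.03], [-82.01, 121.73], [-58.28, 71.71], [-173.87, 95.51], [-174.79, -0.11], [-173.66, 173.66]. Speed limits (degrees/s): [136.94, 136.94, 172.46, 180, 180, 180].

INTERFACE

Orientations are given as [roll, pitch, yaw] about the fixed x, y, z axes, in that order (R = Rz(yaw) Ry(pitch) Rx(roll)).
In Python, from rig import manip gives the robot as it stands. The module is installed in compiled form; this text tells all that it offers.
- The arm moves only by the tool carry_out, never from a script. Its argument "deltas" is a list of rows, each a list of 2 entries, a list of its own where there are three numbers: the shift along the tool's x, y, z in mm, then the turn about the tool's z in rad. In form: [[[tx, ty, tz], yaw], ...]. A call has exactly 10 rows; each row shifts and turns the commanded pose from where the row before left it, along the tool's axes as they then stand; what a row does not reach is not made up. A row lasts 1/10 s, in which the tool goes at most 50 mm and 8.59 degrees, less where a joint would pass 70% of its speed; a pose out of reach is approached as far as the arm can. A call is refused whole if a number of a shift passes 50 or a number of a turn 0.15, either way. A call with a gripper value outside its range is refused whole. "claw" is the opening, from -1 (shut) to 1 (fully open), set as the call begins (left out, the last holds). The fingers move at their own pace and stop on an object; "newtons" is the grip in N (left out, the last holds). Time passes only in rows, so rows that do not move let the fingers close, or fill a call up. It gives the time, the measured TCP pose, the force, the opening and the grip force at its end, in the units of the state.
- manip.get_obs(): the state, without advancing time (a new reading comes with each control period).
- manip.grab_frame(name): name is "side" or "top" or "wrist"; returns the picture (480x640x3 uint8, blue, green, red); there is no depth.
- manip.camera_info(name): a dict with "fx", "fy", "cx", "cy" (pixels), "k1" (the pictures are not rectified: a ray, as slopes to the right and down, at radius r is drawn at 1 + k1 r^2 times it, then the intrinsics apply), "view" (4x4, takes a point from world to camera coordinates); the wrist camera has in their place "tool_from_camera" (4x4, takes a point from camera to tool coordinates, whose origin is the TCP and whose axes are the flange's). Camera axes: x right, y up, looking along -z (the intrinsics and any distortion apply to the point x, -y, -z); pixel columns grow to the right and rows downward; lengths in mm; the calibration is good to about 2 mm. A picture is of the moment at which its call begins: read the wrist's pose just before it. camera_info takes no time and is no camera call.
- manip.finish_job(): hands the job in; it is judged then, once.
Trained networks look in the newest picture that a camera, given by its name, has taken for a name from the list of things; names that differ only in an ending like _2 or _b are one class to them, and where a whole thing is asked for, a point or a joint stands for the part that bears it (a point fixed in the world has none). Each returns a list of dicts, best first, with "confidence" (0 to 1); they miss things now and then, are a little off and sometimes report something else, mostly with a low value. They report only what shows in the picture. A call takes as long as a camera call. They do not tell look-alikes from the thing itself.
- manip.silhouettes(camera, target): "mask" (480x640 bool, what is visible of it).
- manip.landmark_of(camera, target): "location" ([x, y, z] in mm, in the coordinates of the camera as it stood for that picture, good to about 4 mm: a listed point, or the origin of a listed thing).
The state is a dict: "time_s": time; "joint_pos": joint angles; "joint_vel": joint speeds; "joint_efforts": joint torques, N m; "ee_pos": TCP position; "eef_rot": TCP orientation; "force": force on the tool from outside, world axes, zero at the start; "wrist_torque": the same for the moment, N m; "opening": finger opening in mm; "grip_force": force on a finger pad.
Only numpy, scipy, OpenCV 4.12 (cv2) and the standard library are available. Lean on these libraries where they do the work, as an engineer would, in place of code of your own. Each camera call takes 0.05 s, during which the arm holds its last target. There are 200 camera calls.

TASK

Lay each of the four sawn hornbeam blanks (fish, turtle, mushroom, gourd) flat on the cork board painted with its own silhouette, turned the same way so that it covers the silhouette. Leave the owl carving and the lacquered inro where they are.

Things in the scene. Friction and masses are not known exactly. Their poses are not given: they have to be found in the camera images.
- fish: Loose flat pale hornbeam blank, 20 mm thick, about 35 g, sawn as a fish: straight body 28 mm wide, round nose at +x, forked tail at -x; x from -63 to +22 mm. Origin on its underside, centre line; z up, x towards its head. Grip from above at x = -20 mm, closing along y on flat sides 28 mm apart.
- turtle: Loose flat pale hornbeam blank, 20 mm thick, about 35 g, sawn as a turtle: round shell 44 mm across centred at x = -20 mm, four round feet (at x = +3 and -43 mm, out to y = +-24 mm), small head at +x; x from -47 to +18 mm. Origin on its underside, centre line; z up, x towards its head. Grip from above at x = -20 mm, closing along y on flat sides 44 mm apart.
- mushroom: Loose flat pale hornbeam blank, 20 mm thick, about 35 g, sawn as a mushroom: stem 20 mm wide at -x, domed cap 58 mm wide from x = +2 mm; x from -55 to +25 mm. Origin on its underside, centre line; z up, x towards its cap. Grip from above at x = -20 mm, closing along y on flat sides 20 mm apart.
- gourd: Loose flat pale hornbeam blank, 20 mm thick, about 35 g, sawn as a gourd: big lobe 44 mm across centred at x = -20 mm, small lobe 26 mm across centred at x = +11 mm, thin stalk at +x; x from -42 to +34 mm. Origin on its underside, centre line; z up, x towards its stalk. Grip from above at x = -20 mm, closing along y on flat sides 44 mm apart.
- fish_board: Fixed cork board 110 x 85 x 4 mm lying on the bench, the fish's silhouette painted on it in black, 1.5 mm larger all round than the blank. Origin: centre of its underside; z up, x along the silhouette, the same way as the blank's x. A perfectly laid fish has its origin at x = +15, y = 0, z = 4 mm of the board, unturned.
- turtle_board: Fixed cork board 110 x 85 x 4 mm lying on the bench, the turtle's silhouette painted on it in black, 1.5 mm larger all round than the blank. Origin: centre of its underside; z up, x along the silhouette, the same way as the blank's x. A perfectly laid turtle has its origin at x = +15, y = 0, z = 4 mm of the board, unturned.
- mushroom_board: Fixed cork board 110 x 85 x 4 mm lying on the bench, the mushroom's silhouette painted on it in black, 1.5 mm larger all round than the blank. Origin: centre of its underside; z up, x along the silhouette, the same way as the blank's x. A perfectly laid mushroom has its origin at x = +15, y = 0, z = 4 mm of the board, unturned.
- gourd_board: Fixed cork board 110 x 85 x 4 mm lying on the bench, the gourd's silhouette painted on it in black, 1.5 mm larger all round than the blank. Origin: centre of its underside; z up, x along the silhouette, the same way as the blank's x. A perfectly laid gourd has its origin at x = +15, y = 0, z = 4 mm of the board, unturned.
- owl: Bystander: loose roughed-out hornbeam owl carving standing upright among the blanks, 40 mm across, 48 mm tall, 50 g, darker than the blanks. Origin at the centre of its underside. Not to be moved.
- inro: Bystander: loose black lacquered inro box with thin brass lines lying flat beyond the boards, 60 x 90 x 28 mm. Origin at the centre of its underside. Not to be moved.
There are look-alikes about, which are no part of the job. Leave any green or orange look-alike of the gourd_board alone. What is shaped like the mushroom but turquoise is not meant.

How it is judged:
By the outcome, as a careful person would: the job done as asked, in the order asked, and still so for the second after the job is handed in, with the robot touching nothing.
It also fails if it takes over 102 s, if anything falls off the work surface, if the arm or the gripper's body presses on something with over 40 N, if the wrist force passes 120 N, or if a joint passes its speed limit or range.

## Working session

There is one attempt and no reset: what is moved stays moved. The work goes in short steps, Python scripts to look and compute and a tool call to move; the robot and the scene stay as the last step left them, time stands still between calls to the robot, and variables do not carry over. Pictures are saved under pics/ and viewed, at most 14 in all, crops included, and the job is handed in when it is done.

Besides the shell and the picture viewer there is one more tool, called after "Request:" as a command line: name --argument value ..., lists and objects as JSON in quotes. carry_out: Moves the arm, as the interface text tells. Its arguments: {"type":"object","properties":{"deltas":{"type":"array"},"claw":{"type":"number"},"newtons":{"type":"number"}},"required":["deltas"]}

```bash
mkdir -p pics; ls; python3 - <<'E'
from rig import manip
import cv2,numpy as np
o=manip.get_obs();print(o)
for n in("top","side"):
    cv2.imwrite(f"pics/{n}0.png",manip.grab_frame(n));c=manip.camera_info(n);print(n,{k:np.round(v,3).tolist() for k,v in c.items()})
c=manip.camera_info("wrist");print(c)
E
```

```text
pics
{'time_s': 0.0, 'joint_pos': array([-5.43679039e+01,  2.05917744e+01,  6.33682686e-01, -2.11479320e-02,
       -7.01361146e+01, -1.65077249e+01]), 'joint_vel': array([ 0.11482849, -0.03583442,  0.02688154, -0.03793418,  0.0176698 ,
        0.05408809]), 'joint_efforts': array([-6.34843818e-04, -5.83318555e+01,  2.93417859e+01,  6.93672135e+00,
       -6.04910034e-03,  3.14507588e-05]), 'ee_pos': array([ 220.97239848, -637.28961148,  230.35593196]), 'eef_rot': array([ 1.79904027e+02, -7.71006008e-03, -1.60882825e+02]), 'force': array([ 0.21871858,  0.20271014, -0.20704915]), 'wrist_torque': array([ 0.00364628, -0.02301601, -0.01170799]), 'grip_force': 0.0, 'opening': 85.44505158657778}
top {'fx': 456.946, 'fy': 456.946, 'cx': 314.381, 'cy': 241.294, 'k1': -0.044, 'view': [[0.004, -1.0, 0.018, -6.084], [0.999, 0.005, 0.042, -514.055], [-0.042, 0.018, 0.999, -1022.907], [0.0, 0.0, 0.0, 1.0]]}
side {'fx': 490.539, 'fy': 490.539, 'cx': 324.622, 'cy': 243.732, 'k1': -0.093, 'view': [[-0.933, -0.36, -0.016, 504.124], [0.22, -0.603, 0.767, -147.552], [-0.286, 0.712, 0.641, -983.939], [0.0, 0.0, 0.0, 1.0]]}
{'fx': 365.51215553471263, 'fy': 365.51215553471263, 'cx': 318.43296565749466, 'cy': 240.7745276256535, 'k1': -0.05734825648295064, 'tool_from_camera': array([[-1.24051747e-03,  9.55619568e-01,  2.94600920e-01,
         7.47631032e+01],
       [ 9.99999113e-01,  1.04252413e-03,  8.29121341e-04,
        -5.32662957e-01],
       [ 4.85196011e-04,  2.94601687e-01, -9.55620014e-01,
        -1.41451812e+02],
       [ 0.00000000e+00,  0.00000000e+00,  0.00000000e+00,
         1.00000000e+00]])}
```

View pics/top0.png

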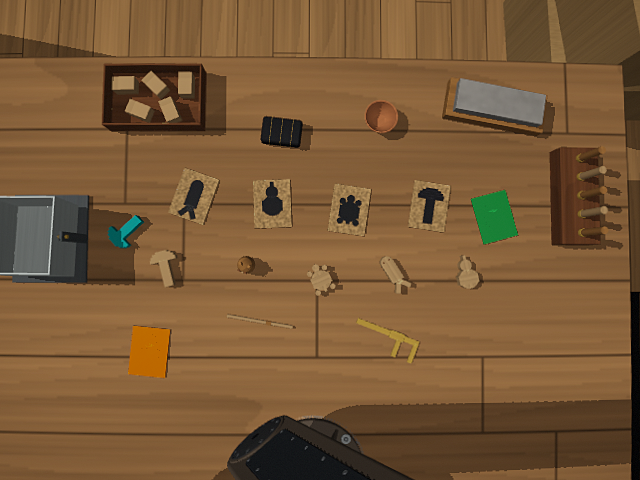

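View pics/side0.png

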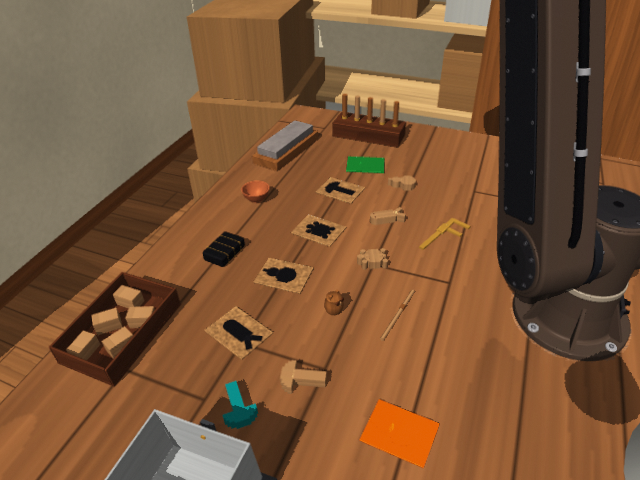

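The top view (up is +x, left is +y) shows these boards, left to right:
- fish (194,195)
- gourd (272,203)
- turtle (350,209)
- mushroom (430,205)

The blanks are:
- mushroom (163,267)
- turtle (321,279)
- fish (394,273)
- gourd (468,272)

The owl is at (246,265) and the inro at (282,131). Green, orange and turquoise are decoys. The side view agrees. Next I go to a wrist overview of the right half.

Request:
carry_out --deltas '[[[0,0,0],0.111],[[0,0,0],0.111],[[0,0,0],0.111],[[-25,37,-4],0],[[-25,37,-4],0],[[-25,37,-4],0],[[-25,37,-4],0],[[-25,37,-4],0],[[-25,37,-4],0],[[-25,37,-4],0]]' --claw 1 --newtons 40

```text
time_s: 1.1
ee_pos: [396.4, -376.8, 259.3]
eef_rot: [180.0, -0.0, -180.0]
force: [1.2, -0.6, -0.1]
opening: 85.4
grip_force: 0.0
```

Request:
carry_out --deltas '[[[-25,37,-4],0],[[-25,37,-4],0],[[-25,37,-4],0],[[-25,37,-4],0],[[-25,37,-4],0],[[0,0,0],0],[[0,0,0],0],[[0,0,0],0],[[0,0,0],0],[[0,0,0],0]]'

```text
time_s: 2.1
ee_pos: [520.2, -194.4, 279.3]
eef_rot: [180.0, -0.0, 180.0]
force: [0.1, 0.3, 0.4]
opening: 85.3
grip_force: 0.0
```

```bash
python3 - <<'E'
from rig import manip
import cv2,numpy as np,pickle
o=manip.get_obs();im=manip.grab_frame("wrist");print(o["time_s"],o["ee_pos"],o["eef_rot"])
cv2.imwrite("pics/w1.png",im);pickle.dump((o,im),open("w1.pkl","wb"))
E
```

```text
2.1 [ 520.18403284 -194.3607208   279.28003507] [ 1.79997932e+02 -6.95981201e-03  1.79958478e+02]
```

View pics/w1.png

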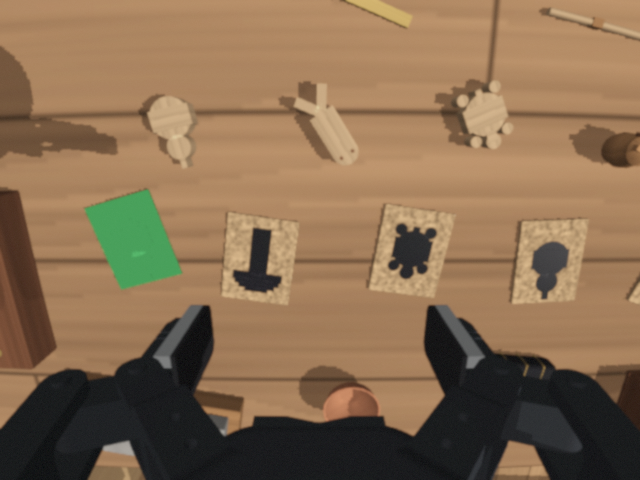

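The wrist view is clear. Blanks: gourd (172,125), fish (335,130), turtle (486,115). Boards: mushroom (260,258), turtle (412,250), gourd (550,262). The turtle's head points down the image, which is +x. Next I take the left-half view and fit shape models to both.

Request:
carry_out --deltas '[[[0,45,0],0],[[0,45,0],0],[[0,45,0],0],[[0,45,0],0],[[0,45,0],0],[[0,45,0],0],[[0,45,0],0],[[0,45,0],0],[[0,0,0],0],[[0,0,0],0]]'

```text
time_s: 3.15
ee_pos: [520.3, 167.1, 279.0]
eef_rot: [-180.0, -0.0, -179.9]
force: [-0.1, -0.8, -0.0]
opening: 85.4
grip_force: 0.0
```

```bash
cat > h.py <<'E'
from rig import manip
import cv2,numpy as np,pickle
from scipy.spatial.transform import Rotation as Ro
from scipy.optimize import minimize
ci=manip.camera_info("wrist"); T=ci["tool_from_camera"]
K=np.array([[ci["fx"],0,ci["cx"]],[0,ci["fy"],ci["cy"]],[0,0,1]]); D=np.array([ci["k1"],0,0,0])
def proj(P,o):
    W=np.eye(4);W[:3,:3]=Ro.from_euler("xyz",o["eef_rot"],degrees=True).as_matrix();W[:3,3]=o["ee_pos"]
    M=np.linalg.inv(W@T); C=P@M[:3,:3].T+M[:3,3]
    C=C*[1,-1,-1]
    return cv2.projectPoints(C.reshape(-1,1,3),np.zeros(3),np.zeros(3),K,D)[0].reshape(-1,2)
def circ(x,y,r,a=0,b=360):
    t=np.radians(np.linspace(a,b,40));return np.c_[x+r*np.cos(t),y+r*np.sin(t)]
def rect(x0,x1,y0,y1): return np.array([[x0,y0],[x1,y0],[x1,y1],[x0,y1]],float)
A=np.array
SH={"fish":[rect(-44,8,-14,14),circ(8,0,14),A([[-40,14],[-40,0],[-63,9],[-63,22]]),A([[-40,-14],[-40,0],[-63,-9],[-63,-22]])],
"turtle":[circ(-20,0,22),circ(12,0,6),rect(0,12,-4,4)]+[circ(x,s*18.5,5) for x in(2.5,-42.5) for s in(1,-1)],
"mushroom":[rect(-55,5,-10,10),A([[2,-29],[2,29],[8,28],[15,23],[21,14],[25,0],[21,-14],[15,-23],[8,-28]],float)],
"gourd":[circ(-20,0,22),circ(11,0,13),rect(20,34,-3,3)]}
S=4
def render(name,p,o,z0,z1,grow=0):
    m=np.zeros((480*S,640*S),np.uint8);c,s=np.cos(p[2]),np.sin(p[2]);R=A([[c,-s],[s,c]])
    for q in SH[name]:
        q=q.astype(float)
        if grow: # offset convex parts outward
            ce=q.mean(0);d=q-ce;q=q+grow*d/np.linalg.norm(d,axis=1)[:,None]*1.15
        w=q@R.T+p[:2]
        us=[np.round(proj(np.c_[w,np.full(len(w),z)],o)*S).astype(np.int32) for z in({z0,z1})]
        for u in us: cv2.fillPoly(m,[u],255)
        if len(us)==2:
            for i in range(len(w)):
                j=(i+1)%len(w);cv2.fillConvexPoly(m,cv2.convexHull(A([us[0][i],us[0][j],us[1][i],us[1][j]])),255)
    return cv2.resize(m,(640,480),interpolation=cv2.INTER_AREA)/255.
def fit(name,mask,o,p0,z0,z1,grow=0):
    mk=mask.astype(float)
    def f(p):
        q=[p[0],p[1],p[2]/50];r=render(name,q,o,z0,z1,grow);return -np.minimum(r,mk).sum()/np.maximum(r,mk).sum()
    best=None
    for dy in(-.5,0,.5):
        x0=A([p0[0],p0[1],(p0[2]+dy)*50])
        r=minimize(f,x0,method="Nelder-Mead",options=dict(initial_simplex=x0+A([[0,0,0],[8,0,0],[0,8,0],[0,0,8.]]),xatol=.05,fatol=1e-5))
        if best is None or r.fun<best.fun: best=r
    return A([best.x[0],best.x[1],np.degrees(best.x[2]/50)]),-best.fun
def ground(uv,o,z):
    W=np.eye(4);W[:3,:3]=Ro.from_euler("xyz",o["eef_rot"],degrees=True).as_matrix();W[:3,3]=o["ee_pos"]
    M=W@T; n=cv2.undistortPoints(A([[uv]],float),K,D).ravel(); d=M[:3,:3]@A([n[0],-n[1],-1]); c=M[:3,3]
    return c+d*(z-c[2])/d[2]
def snap(tag):
    o=manip.get_obs();im=manip.grab_frame("wrist");cv2.imwrite(f"pics/{tag}.png",im);pickle.dump((o,im),open(tag+".pkl","wb"));return o,im
E
cat > m1.py <<'E'
from h import *
import sys
names=list(SH)
def blobs(o,im):
    # dark silhouettes / network masks
    for n in names:
        for kind in(n,n+"_board"):
            for d in manip.silhouettes("wrist",kind):
                if d["confidence"]<.4: continue
                m=d["mask"]
                v,u=np.nonzero(m)
                edge=u.min()<3 or u.max()>636 or v.min()<3
                if kind!=n:
                    hull=np.zeros(m.shape,np.uint8);cv2.fillConvexPoly(hull,cv2.convexHull(np.c_[u,v].astype(np.int32)),1)
                    hull=cv2.erode(hull,np.ones((7,7)))
                    hsv=cv2.cvtColor(im,cv2.COLOR_BGR2GRAY).astype(float)
                    m=np.clip((115-hsv)/(115-45)*1.0,0,1)*hull   # soft dark coverage
                    g=ground((u.mean(),v.mean()),o,4); x=fit(n,m,o,(g[0]+15,g[1],0),4,4,1.5) if m.sum()>100 else None
                else:
                    g=ground((u.mean(),v.mean()),o,10); x=fit(n,m,o,(g[0]+15,g[1],0),0,20)
                print(kind,round(d["confidence"],2),"px",int(u.mean()),int(v.mean()),"EDGE" if edge else "",int(m.sum()),None if x is None else(np.round(x[0],1),round(x[1],3)),flush=True)
o,im=snap(sys.argv[1]);print(o["ee_pos"],o["time_s"]);blobs(o,im)
E
python3 m1.py w2
```

```text
[520.32598552 167.05542023 279.03123646] 3.15
fish 0.96 px 17 137 EDGE 1876 (array([ 462.1, -170. ,   34.6]), np.float64(0.949))
fish_board 0.89 px 404 272  1299 (array([631.9, 268.5, -19.1]), np.float64(0.806))
fish_board 0.59 px 116 249  1426 (array([607.5, -77.9,  10.6]), np.float64(0.527))
turtle 0.89 px 149 116  2668 (array([447.8,  -9.4,  23.9]), np.float64(0.896))
turtle_board 0.95 px 116 249  1426 (array([604. , -84.4,  -8.7]), np.float64(0.892))
mushroom 0.88 px 469 142  2302 (array([469.9, 335.3,  14.1]), np.float64(0.93))
mushroom 0.75 px 540 211  2286 (array([552. , 411.2, -41. ]), np.float64(0.649))
mushroom_board 0.82 px 6 264 EDGE 29 None
gourd 0.67 px 17 138 EDGE 1781 (array([ 455.9, -177.6,   46.1]), np.float64(0.816))
gourd_board 0.68 px 258 260  1325 (array([618.9,  94.5,   2.1]), np.float64(0.872))
gourd_board 0.58 px 518 4 EDGE 0 None
```

View pics/w2.png

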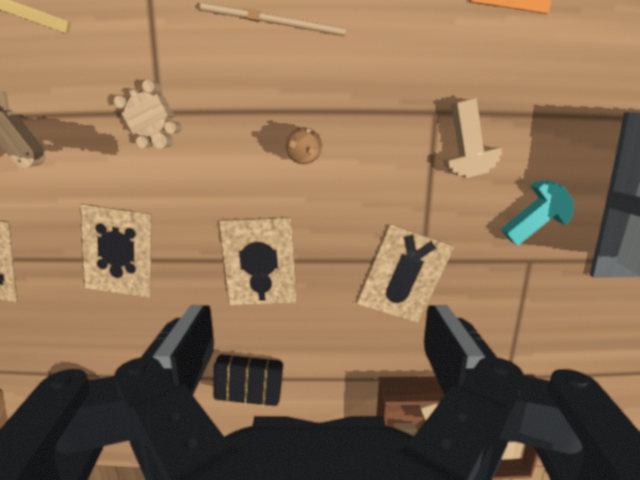

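The left half fits well. The mushroom blank is at (469,142) and the turquoise one at (540,211) is ignored. Boards: fish (404,272), gourd (258,260), turtle (116,249). Next I take one close, identically centred view of each target, so the calibration bias cancels.

```bash
cat > v.py <<'E'
from h import *
import sys
k=sys.argv[1];o,im=snap("v_"+k)
L=[(d["confidence"],d["mask"]) for d in manip.silhouettes("wrist",k)]
pickle.dump((o,im,L),open("v_"+k+".pkl","wb"))
print(k,o["ee_pos"].round(1),[(round(c,2),int(np.nonzero(m)[1].mean()),int(np.nonzero(m)[0].mean()),int(m.sum())) for c,m in L])
E
```

Request:
carry_out --deltas '[[[-27,21,16],0],[[-27,21,16],0],[[-27,21,16],0],[[-27,21,16],0],[[-27,21,16],0],[[0,0,0],0],[[0,0,0],0],[[0,0,0],0],[[0,0,0],0],[[0,0,0],0]]'

```text
time_s: 4.6
ee_pos: [655.3, 271.3, 200.8]
eef_rot: [179.9, 0.1, -180.0]
force: [0.9, 0.4, 0.2]
opening: 85.3
grip_force: 0.0
```

```bash
python3 v.py fish_board
```

```text
fish_board [655.3 271.3 200.8] [(0.92, 320, 168, 11106)]
```

Request:
carry_out --deltas '[[[40,15,0],0],[[40,15,0],0],[[40,15,0],0],[[40,15,0],0],[[0,0,0],0],[[0,0,0],0],[[0,0,0],0],[[0,0,0],0],[[0,0,0],0],[[0,0,0],0]]'

```text
time_s: 5.7
ee_pos: [495.9, 331.0, 199.0]
eef_rot: [-180.0, -0.0, 180.0]
force: [0.3, 0.1, -0.0]
opening: 85.3
grip_force: 0.0
```

```bash
python3 v.py mushroom
```

```text
mushroom [495.9 331.  199. ] [(0.96, 418, 252, 3064), (0.75, 321, 174, 3024)]
```

Request:
carry_out --deltas '[[[-25,-40,0],0],[[-25,-40,0],0],[[-25,-40,0],0],[[-25,-40,0],0],[[-25,-40,0],0],[[-25,-40,0],0],[[0,0,0],0],[[0,0,0],0],[[0,0,0],0],[[0,0,0],0]]'

```text
time_s: 6.8
ee_pos: [645.1, 92.7, 199.4]
eef_rot: [180.0, 0.0, -179.9]
force: [-1.0, -0.1, 0.1]
opening: 85.3
grip_force: 0.0
```

```bash
python3 v.py gourd_board
```

```text
gourd_board [645.1  92.7 199.4] [(0.92, 319, 161, 11077)]
```

Request:
carry_out --deltas '[[[4,-44,0],0],[[4,-44,0],0],[[4,-44,0],0],[[4,-44,0],0],[[0,0,0],0],[[0,0,0],0],[[0,0,0],0],[[0,0,0],0],[[0,0,0],0],[[0,0,0],0]]'

```text
time_s: 7.9
ee_pos: [629.8, -83.5, 199.3]
eef_rot: [180.0, -0.0, -179.9]
force: [0.1, 0.4, -0.8]
opening: 85.4
grip_force: 0.0
```

```bash
python3 v.py turtle_board
```

```text
turtle_board [629.8 -83.5 199.3] [(0.77, 319, 164, 11307)]
```

Request:
carry_out --deltas '[[[0,-45,0],0],[[0,-45,0],0],[[0,-45,0],0],[[0,-45,0],0],[[0,0,0],0],[[0,0,0],0],[[0,0,0],0],[[0,0,0],0],[[0,0,0],0],[[0,0,0],0]]'

```text
time_s: 9.0
ee_pos: [630.1, -263.5, 199.6]
eef_rot: [-180.0, 0.0, -179.9]
force: [-0.6, 0.3, -0.1]
opening: 85.1
grip_force: 0.0
```

```bash
python3 v.py mushroom_board
```

```text
mushroom_board [ 630.1 -263.5  199.6] [(0.79, 314, 174, 11143)]
```

Request:
carry_out --deltas '[[[35,-22,0],0],[[35,-22,0],0],[[35,-22,0],0],[[35,-22,0],0],[[0,0,0],0],[[0,0,0],0],[[0,0,0],0],[[0,0,0],0],[[0,0,0],0],[[0,0,0],0]]'

```text
time_s: 10.1
ee_pos: [490.4, -352.1, 199.0]
eef_rot: [180.0, -0.0, -179.9]
force: [-0.2, -0.2, 0.3]
opening: 85.3
grip_force: 0.0
```

```bash
python3 v.py gourd
```

```text
gourd [ 490.4 -352.1  199. ] [(0.92, 320, 158, 2776)]
```

Request:
carry_out --deltas '[[[0,43,0],0],[[0,43,0],0],[[0,43,0],0],[[0,43,0],0],[[0,0,0],0],[[0,0,0],0],[[0,0,0],0],[[0,0,0],0],[[0,0,0],0],[[0,0,0],0]]'

```text
time_s: 11.2
ee_pos: [489.6, -181.2, 199.1]
eef_rot: [-180.0, -0.0, 180.0]
force: [0.3, 0.4, -0.3]
opening: 85.2
grip_force: 0.0
```

```bash
python3 v.py fish
```

```text
fish [ 489.6 -181.2  199.1] [(0.76, 316, 162, 2914)]
```

Request:
carry_out --deltas '[[[5,41,0],0],[[5,41,0],0],[[5,41,0],0],[[5,41,0],0],[[0,0,0],0],[[0,0,0],0],[[0,0,0],0],[[0,0,0],0],[[0,0,0],0],[[0,0,0],0]]'

```text
time_s: 12.3
ee_pos: [469.6, -17.3, 199.2]
eef_rot: [-180.0, -0.0, 180.0]
force: [0.0, 0.3, 0.7]
opening: 85.8
grip_force: 0.0
```

```bash
python3 v.py turtle; python3 - <<'E'
from h import *
# contact sheet of crops
t=[]
for k in("fish","turtle","mushroom","gourd"):
    r=[]
    for kk in(k,k+"_board"):
        o,im,L=pickle.load(open(f"v_{kk}.pkl","rb"))
        r.append(im[60:300,225:425])
    t.append(np.vstack(r))
cv2.imwrite("pics/sheet.png",np.hstack(t))
E
```

```text
turtle [469.6 -17.3 199.2] [(0.94, 318, 171, 3169)]
```

View pics/sheet.png

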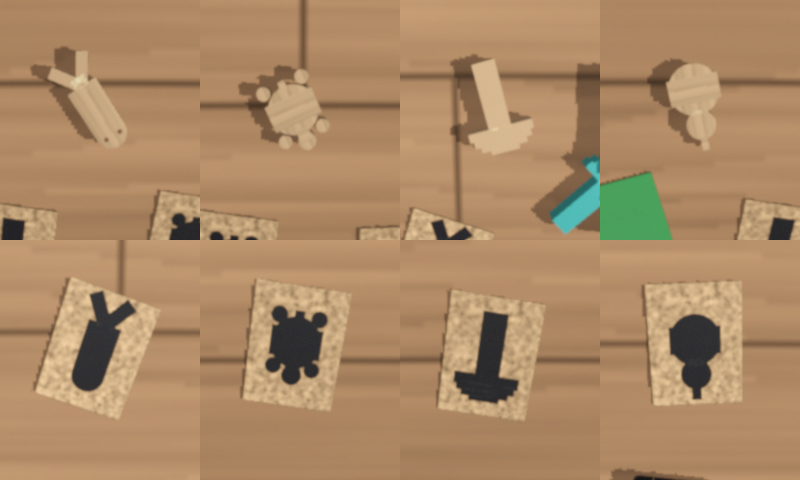

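The sheet shows clean views of all eight. The turtle head is the larger disc at the bottom, opposite the small tail, on both blank and board. I'll refine the fish and turtle models and fit.

```bash
cat >> h.py <<'E'
def bar(s):
    a,b=A([-38.,5*s]),A([-60.,15*s]);d=(b-a)/np.linalg.norm(b-a);n=A([-d[1],d[0]])*4.5
    return A([a+n,b+n,b-n,a-n])
SH["fish"]=[rect(-43,8,-14,14),circ(8,0,14),bar(1),bar(-1)]
SH["turtle"]=[circ(-20,0,22),circ(10,0,8),rect(-47,-40,-3,3)]+[circ(x,s*18,6) for x in(2,-42) for s in(1,-1)]
_r=render
def render(name,p,o,z0,z1,grow=0):
    m=_r(name,p,o,z0,z1)
    if grow:
        b=cv2.resize(m,None,fx=4,fy=4); b=cv2.dilate(b,cv2.getStructuringElement(cv2.MORPH_ELLIPSE,(13,13)));m=cv2.resize(b,(640,480),interpolation=cv2.INTER_AREA)
    return m
def fitk(k,o,im,L):
    n=k.split("_")[0]
    m=min((m for c,m in L),key=lambda m:abs(np.nonzero(m)[1].mean()-318)); v,u=np.nonzero(m)
    if k!=n:
        hull=np.zeros(m.shape,np.uint8);cv2.fillConvexPoly(hull,cv2.convexHull(np.c_[u,v].astype(np.int32)),1);hull=cv2.erode(hull,np.ones((5,5)))
        g=cv2.cvtColor(im,cv2.COLOR_BGR2GRAY).astype(float); m=np.clip((130-g)/(130-45),0,1)*hull; m[m<.15]=0
        g=ground((u.mean(),v.mean()),o,4); return fit(n,m,o,(g[0]+15,g[1],0),4,4,1.5)
    g=ground((u.mean(),v.mean()),o,10); return fit(n,m,o,(g[0]+15,g[1],0),0,20)
E
python3 - <<'E'
from h import *
from multiprocessing import Pool
ks=[a+b for a in SH for b in("","_board")]
def f(k):
    o,im,L=pickle.load(open(f"v_{k}.pkl","rb"));return fitk(k,o,im,L)
with Pool(8) as p: R=dict(zip(ks,p.map(f,ks)))
pickle.dump(R,open("fits.pkl","wb"))
for k,(p,q) in R.items():
    c,s=np.cos(np.radians(p[2])),np.sin(np.radians(p[2]))
    print(k,p.round(1),round(q,3),"grip pt",(p[:2]-20*A([c,s])).round(1))
E
```

```text
fish [ 459.8 -172.1   33.2] 0.891 grip pt [ 443.1 -183. ]
fish_board [630.8 269.2 -19.2] 0.829 grip pt [611.9 275.7]
turtle [447.8  -9.6  24.8] 0.929 grip pt [429.6 -18. ]
turtle_board [604.6 -85.2  -8.6] 0.904 grip pt [584.9 -82.2]
mushroom [468.9 335.6  15.1] 0.946 grip pt [449.6 330.4]
mushroom_board [ 615.4 -270.5   -8.8] 0.927 grip pt [ 595.7 -267.4]
gourd [ 452.7 -348.2   12.3] 0.945 grip pt [ 433.1 -352.4]
gourd_board [618.6  94.2   2.5] 0.893 grip pt [598.7  93.3]
```

```bash
python3 - <<'E'
from h import *
R=pickle.load(open("fits.pkl","rb")); t=[]
for k in("fish","fish_board","turtle_board","gourd_board","turtle","mushroom_board"):
    o,im,L=pickle.load(open(f"v_{k}.pkl","rb"));p=R[k][0].copy()
    b=k.endswith("board")
    if b:
        v,u=np.nonzero(L[0][1]);pts=A([ground((a,c),o,4)[:2] for a,c in cv2.convexHull(np.c_[u,v].astype(np.int32))[:,0]])
        r=cv2.minAreaRect(pts.astype(np.float32));c=A(r[0]);a=p[2]*np.pi/180
        ang=[x for x in(r[2],r[2]-90,r[2]+90,r[2]-180) if abs(x-p[2])<30]
        print(k,p.round(1),"board rect size",np.round(r[1],1),"ang",np.round(ang,1),"origin from rect",(c+15*A([np.cos(a),np.sin(a)])).round(1))
    m=render(k.split("_")[0],[p[0],p[1],np.radians(p[2])],o,4 if b else 0,4 if b else 20,1.5*b)
    big=cv2.resize(im,None,fx=2,fy=2,interpolation=cv2.INTER_CUBIC);cs,_=cv2.findContours((cv2.resize(m,None,fx=2,fy=2)>.5).astype(np.uint8),0,1)
    cv2.drawContours(big,cs,-1,(0,0,255),1);t.append(big[190:480,510:770])
cv2.imwrite("pics/ov.png",np.vstack([np.hstack(t[:3]),np.hstack(t[3:])]))
E
```

```text
fish_board [630.8 269.2 -19.2] board rect size [ 85.1 110. ] ang [-19.3] origin from rect [633. 268.]
turtle_board [604.6 -85.2  -8.6] board rect size [ 85.2 109.5] ang [-8.6] origin from rect [604.1 -85.2]
gourd_board [618.6  94.2   2.5] board rect size [109.2  84.7] ang [2.1] origin from rect [617.4  93.7]
mushroom_board [ 615.4 -270.5   -8.8] board rect size [ 86.5 111.1] ang [-8.8] origin from rect [ 614.2 -270.3]
```

View pics/ov.png

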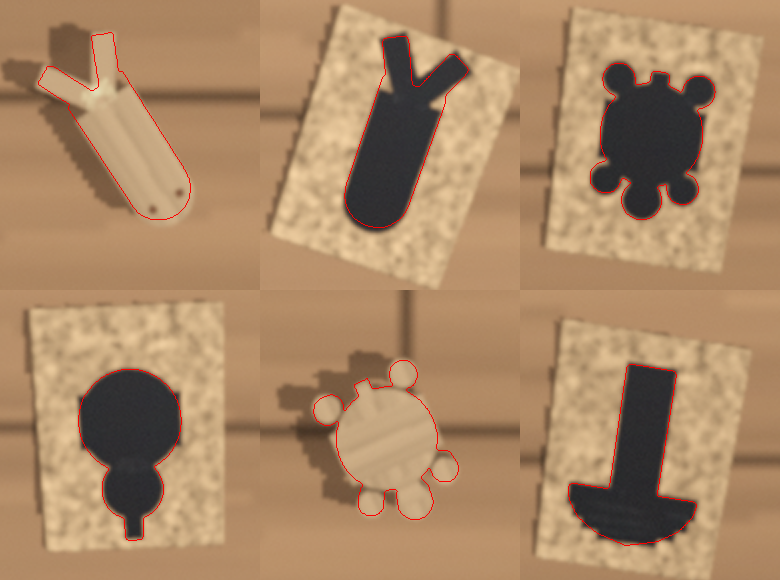

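The fits overlay tightly. Only the fish body model is too long, with the nose off by about 2 mm. I'll refit that.

```bash
cat >> h.py <<'E'
def bar(s):
    a,b=A([-33.,3*s]),A([-60.5,16*s]);d=(b-a)/np.linalg.norm(b-a);n=A([-d[1],d[0]])*4.5
    return A([a+n,b+n,b-n,a-n])
SH["fish"]=[rect(-35,8,-14,14),circ(8,0,14),bar(1),bar(-1)]
E
python3 - <<'E'
from h import *
R=pickle.load(open("fits.pkl","rb"))
for k in("fish","fish_board"):
    o,im,L=pickle.load(open(f"v_{k}.pkl","rb"));R[k]=fitk(k,o,im,L);p=R[k][0]
    c,s=np.cos(np.radians(p[2])),np.sin(np.radians(p[2])); print(k,p.round(1),round(R[k][1],3),"grip",(p[:2]-20*A([c,s])).round(1))
pickle.dump(R,open("fits.pkl","wb"))
E
```

```text
fish [ 459.6 -172.3   33.3] 0.898 grip [ 442.9 -183.3]
fish_board [631.  269.2 -19.2] 0.826 grip [612.1 275.8]
```

```bash
python3 - <<'E'
from h import *
R=pickle.load(open("fits.pkl","rb"))
for k in("fish","fish_board"):
    o,im,L=pickle.load(open(f"v_{k}.pkl","rb"));p=R[k][0];b=k!="fish"
    m=L[0][1];v,u=np.nonzero(m)
    if b:
        hull=np.zeros(m.shape,np.uint8);cv2.fillConvexPoly(hull,cv2.convexHull(np.c_[u,v].astype(np.int32)),1);hull=cv2.erode(hull,np.ones((5,5)))
        m=(cv2.cvtColor(im,cv2.COLOR_BGR2GRAY)<95)&(hull>0);v,u=np.nonzero(m)
    P=A([ground(q,o,4 if b else 20)[:2] for q in zip(u,v)])-p[:2]
    a=np.radians(p[2]);P=P@A([[np.cos(a),-np.sin(a)],[np.sin(a),np.cos(a)]])
    print(k,"x",P[:,0].min().round(1),P[:,0].max().round(1),"y",P[:,1].min().round(1),P[:,1].max().round(1),"ymid of body",[np.round(P[abs(P[:,0]-x)<1.5][:,1][[0,-1]],1) .tolist() for x in(-30,-20,-5,5)],
     [ (np.round(P[abs(P[:,0]-x)<1.5][:,1].min(),1),np.round(P[abs(P[:,0]-x)<1.5][:,1].max(),1)) for x in(-60,-55,-50,-45,-40,-35,-30,-20,-5,5)])
E
```

```text
fish x -62.2 24.2 y -19.7 19.6 ymid of body [[13.9, -12.6], [13.6, -13.0], [13.2, -12.5], [13.0, -13.7]] [(np.float64(-18.7), np.float64(18.0)), (np.float64(-19.4), np.float64(19.2)), (np.float64(-15.9), np.float64(16.1)), (np.float64(-12.3), np.float64(12.5)), (np.float64(-9.0), np.float64(9.3)), (np.float64(-13.8), np.float64(13.4)), (np.float64(-13.8), np.float64(13.9)), (np.float64(-13.5), np.float64(13.9)), (np.float64(-13.5), np.float64(13.8)), (np.float64(-13.7), np.float64(13.7))]
fish_board x -63.8 24.6 y -20.6 20.1 ymid of body [[-15.0, 13.7], [-14.4, 13.3], [-14.3, 13.7], [-14.9, 13.6]] [(np.float64(-20.0), np.float64(19.7)), (np.float64(-20.0), np.float64(19.0)), (np.float64(-16.4), np.float64(14.8)), (np.float64(-12.7), np.float64(12.1)), (np.float64(-9.9), np.float64(8.3)), (np.float64(-15.2), np.float64(13.8)), (np.float64(-15.0), np.float64(13.9)), (np.float64(-14.9), np.float64(13.9)), (np.float64(-14.9), np.float64(13.7)), (np.float64(-14.9), np.float64(13.9))]
```

Fish first. I'm hovering above it at grip point (444,-182.6) and turning to its yaw.

Request:
carry_out --deltas '[[[5.1,-33,24],0],[[5.1,-33,24],0],[[5.1,-33,24],0],[[5.1,-33,24],0],[[5.1,-33,24],0],[[0,0,0],-0.145],[[0,0,0],-0.145],[[0,0,0],-0.145],[[0,0,0],-0.145],[[0,0,0],0]]'

```text
time_s: 13.4
ee_pos: [444.3, -181.8, 79.3]
eef_rot: [-180.0, -0.0, -146.6]
force: [0.8, -0.9, 0.1]
opening: 85.5
grip_force: 0.0
```

Request:
carry_out --deltas '[[[0,0,15],0],[[0,0,15],0],[[0,0,15],0],[[0,0,15],0],[[0,0,10],0],[[0,0,5],0],[[0,0,0],0],[[0,0,0],0],[[0,0,0],0],[[0,0,0],0]]'

```text
time_s: 14.4
ee_pos: [444.7, -181.6, 4.8]
eef_rot: [-180.0, 0.1, -146.7]
force: [0.2, -0.4, 0.2]
opening: 85.5
grip_force: 0.0
```

Request:
carry_out --deltas '[[[0,0,0],0],[[0,0,0],0],[[0,0,0],0],[[0,0,0],0],[[0,0,0],0],[[0,0,0],0],[[0,0,0],0],[[0,0,0],0],[[0,0,0],0],[[0,0,0],0]]' --claw -1 --newtons 40

```text
time_s: 15.4
ee_pos: [444.4, -181.6, 4.5]
eef_rot: [-180.0, 0.0, -146.7]
force: [-1.0, 0.3, 4.7]
opening: 27.3
grip_force: 40.0
```

Request:
carry_out --deltas '[[[0,0,-22],0],[[0,0,-22],0.131],[[0,0,-22],0.131],[[0,0,-22],0.131],[[0,0,0],0.131],[[0,0,0],0.131],[[0,0,0],0.131],[[0,0,0],0.131],[[0,0,0],0],[[0,0,0],0]]'

```text
time_s: 16.4
ee_pos: [444.0, -181.5, 92.0]
eef_rot: [-180.0, -0.0, 160.9]
force: [0.5, 0.7, 0.1]
opening: 26.7
grip_force: 39.5
```

Request:
carry_out --deltas '[[[-0.9,44.2,0],0],[[-0.9,44.2,0],0],[[-0.9,44.2,0],0],[[-0.9,44.2,0],0],[[-0.9,44.2,0],0],[[-0.9,44.2,0],0],[[-0.9,44.2,0],0],[[-0.9,44.2,0],0],[[-0.9,44.2,0],0],[[-0.9,44.2,0],0]]'

```text
time_s: 17.4
ee_pos: [598.8, 234.5, 92.0]
eef_rot: [-180.0, -0.0, 161.0]
force: [0.8, 0.3, -0.1]
opening: 27.0
grip_force: 39.6
```

Request:
carry_out --deltas '[[[-0.9,44.2,0],0],[[0,0,0],0],[[0,0,20],0],[[0,0,20],0],[[0,0,20],0],[[0,0,10],0],[[0,0,0],0],[[0,0,0],0],[[0,0,0],0],[[0,0,0],0]]'

```text
time_s: 18.4
ee_pos: [614.6, 274.5, 23.5]
eef_rot: [179.9, 0.1, 160.8]
force: [-0.5, 0.0, -0.3]
opening: 27.3
grip_force: 39.7
```

Request:
carry_out --deltas '[[[0,0,5],0],[[0,0,5],0],[[0,0,3],0],[[0,0,1.5],0],[[0,0,0],0],[[0,0,0],0],[[0,0,0],0],[[0,0,0],0],[[0,0,0],0],[[0,0,0],0]]'

```text
time_s: 19.4
ee_pos: [613.8, 274.0, 8.5]
eef_rot: [-180.0, 0.0, 160.8]
force: [-3.8, -0.9, 8.0]
opening: 26.8
grip_force: 40.7
```

Request:
carry_out --deltas '[[[0,0,0],0],[[0,0,0],0],[[0,0,0],0],[[0,0,0],0],[[0,0,0],0],[[0,0,-20],0],[[0,0,-40],0],[[0,0,-40],0],[[-20,0,-45],0],[[-25,0,-40],0]]' --claw 1

```text
time_s: 20.4
ee_pos: [656.5, 259.7, 195.8]
eef_rot: [179.9, 0.1, 160.8]
force: [1.6, 1.6, -0.3]
opening: 84.9
grip_force: 0.0
```

Request:
carry_out --deltas '[[[0,0,0],-0.111],[[0,0,0],-0.111],[[0,0,0],-0.111],[[0,0,0],0],[[0,0,0],0],[[0,0,0],0],[[0,0,0],0],[[0,0,0],0],[[0,0,0],0],[[0,0,0],0]]'

```text
time_s: 21.4
ee_pos: [656.5, 259.3, 192.8]
eef_rot: [-180.0, -0.0, 179.8]
force: [-0.4, 0.6, 0.5]
opening: 85.3
grip_force: 0.0
```

```bash
cat > chk.py <<'E'
from h import *
import sys
n=sys.argv[1];o,im=snap("c_"+n);L=[(d["confidence"],d["mask"]) for d in manip.silhouettes("wrist",n)]
cv2.imwrite(f"pics/cc_{n}.png",cv2.resize(im[20:340,180:460],None,fx=1.8,fy=1.8,interpolation=cv2.INTER_CUBIC))
m=min((m for c,m in L),key=lambda m:abs(np.nonzero(m)[1].mean()-318));v,u=np.nonzero(m)
g=ground((u.mean(),v.mean()),o,14);p,q=fit(n,m,o,(g[0]+15,g[1],0),4,24)
print(n,p.round(1),round(q,3),o["ee_pos"].round(1),o["eef_rot"][2].round(1),"board",pickle.load(open("fits.pkl","rb"))[n+"_board"][0].round(1))
E
python3 chk.py fish
```

```text
fish [630.8 267.9 -19.7] 0.893 [656.5 259.3 192.8] 179.8 board [631.  269.2 -19.2]
```

View pics/cc_fish.png

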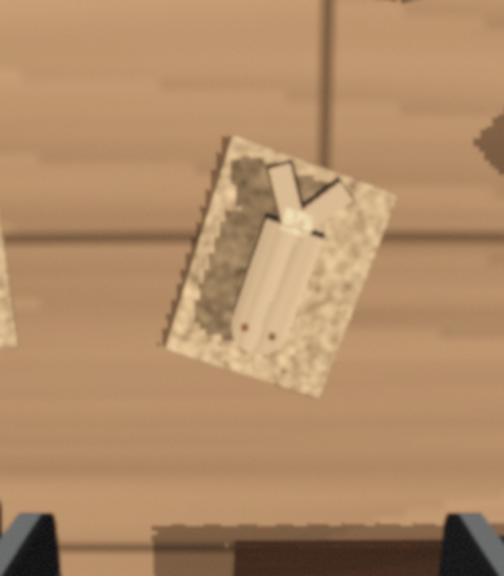

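The picture shows the fish covering its silhouette. Only thin parallax slivers of black remain by the tail, and the fit is within about 1 mm. Next is the turtle.

Request:
carry_out --deltas '[[[25.2,-30.8,12.5],0],[[25.2,-30.8,12.5],0],[[25.2,-30.8,12.5],0],[[25.2,-30.8,12.5],0],[[25.2,-30.8,12.5],0],[[25.2,-30.8,12.5],0],[[25.2,-30.8,12.5],0],[[25.2,-30.8,12.5],0],[[25.2,-30.8,12.5],0],[[0,0,0],-0.144]]'

```text
time_s: 22.5
ee_pos: [423.9, -20.3, 78.8]
eef_rot: [-180.0, -0.3, -172.1]
force: [0.9, 1.4, 0.3]
opening: 85.5
grip_force: 0.0
```

Request:
carry_out --deltas '[[[0,0,0],-0.144],[[0,0,0],-0.144],[[0,0,0],0],[[0,0,15],0],[[0,0,15],0],[[0,0,15],0],[[0,0,0],0],[[0,0,0],0],[[0,0,0],0],[[0,0,0],0]]'

```text
time_s: 23.5
ee_pos: [429.3, -16.9, 36.0]
eef_rot: [-180.0, 0.1, -155.5]
force: [-0.3, -0.5, 0.1]
opening: 85.4
grip_force: 0.0
```

Request:
carry_out --deltas '[[[0,-1,15],0],[[0,0,12],0],[[0,0,4],0],[[0,0,0],0],[[0,0,0],0],[[0,0,0],0],[[0,0,0],0],[[0,0,0],0],[[0,0,0],0],[[0,0,0],0]]'

```text
time_s: 24.5
ee_pos: [429.3, -18.1, 4.4]
eef_rot: [-180.0, 0.0, -155.4]
force: [-0.2, -0.4, 0.4]
opening: 85.3
grip_force: 0.0
```

Request:
carry_out --deltas '[[[0,0,0],0],[[0,0,0],0],[[0,0,0],0],[[0,0,0],0],[[0,0,0],0],[[0,0,0],0],[[0,0,0],0],[[0,0,0],0],[[0,0,0],0],[[0,0,0],0]]' --claw -1

```text
time_s: 25.5
ee_pos: [429.3, -18.0, 4.5]
eef_rot: [-180.0, 0.0, -155.4]
force: [-0.4, 0.5, 5.0]
opening: 43.0
grip_force: 41.2
```

Request:
carry_out --deltas '[[[0,0,-20],0],[[0,0,-20],0.145],[[0,0,-20],0.145],[[0,0,0],0.145],[[0,0,0],0.145],[[-32.6,-8,0],0],[[-32.6,-8,0],0],[[-32.6,-8,0],0],[[-32.6,-8,0],0],[[-32.6,-8,0],0]]'

```text
time_s: 26.5
ee_pos: [585.2, -82.8, 63.7]
eef_rot: [-180.0, -0.0, 171.3]
force: [0.2, 0.6, -0.1]
opening: 43.3
grip_force: 41.0
```

Request:
carry_out --deltas '[[[0,0,0],0],[[0,0,0],0],[[0,0,15],0],[[0,0,15],0],[[0,0,10],0],[[0,0,0],0],[[0,0,0],0],[[0,0,0],0],[[0,0,0],0],[[0,0,0],0]]'

```text
time_s: 27.5
ee_pos: [584.6, -82.1, 24.9]
eef_rot: [180.0, 0.1, 171.3]
force: [-0.4, 0.2, -1.2]
opening: 43.3
grip_force: 41.0
```

Request:
carry_out --deltas '[[[0,0,7],0],[[0,0,5],0],[[0,0,3],0],[[0,0,1.3],0],[[0,0,0],0],[[0,0,0],0],[[0,0,0],0],[[0,0,0],0],[[0,0,0],0],[[0,0,0],0]]'

```text
time_s: 28.5
ee_pos: [584.0, -82.3, 8.5]
eef_rot: [-180.0, -0.0, 171.4]
force: [-3.8, 1.1, 8.0]
opening: 43.0
grip_force: 42.1
```

Request:
carry_out --deltas '[[[0,0,0],0],[[0,0,0],0],[[0,0,0],0],[[0,0,0],0],[[0,0,0],0],[[0,0,-20],0],[[0,0,-40],0],[[0,0,-40],0],[[-20,0,-45],0],[[-25,0,-45],0]]' --claw 1

```text
time_s: 29.5
ee_pos: [627.8, -88.8, 199.2]
eef_rot: [180.0, 0.0, 171.4]
force: [1.9, -0.1, -0.3]
opening: 85.2
grip_force: 0.0
```

Request:
carry_out --deltas '[[[0,0,0],-0.075],[[0,0,0],-0.075],[[0,0,0],0],[[0,0,0],0],[[0,0,0],0],[[0,0,0],0],[[0,0,0],0],[[0,0,0],0],[[0,0,0],0],[[0,0,0],0]]'

```text
time_s: 30.5
ee_pos: [628.1, -88.8, 196.7]
eef_rot: [-180.0, -0.0, 179.9]
force: [-0.3, 0.5, -0.2]
opening: 85.4
grip_force: 0.0
```

```bash
python3 chk.py turtle
```

```text
turtle [604.3 -85.3  -8.9] 0.94 [628.1 -88.8 196.7] 179.9 board [604.6 -85.2  -8.6]
```

View pics/cc_turtle.png

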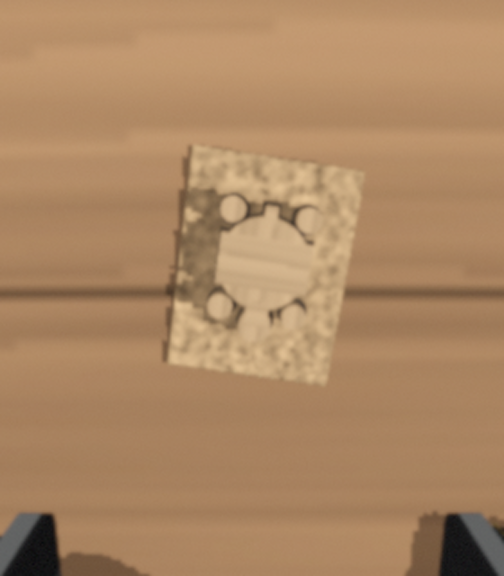

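The turtle is centred on its silhouette (within 0.3 mm). Next is the mushroom.

Request:
carry_out --deltas '[[[16.2,38.1,10.6],0],[[16.2,38.1,10.6],0],[[16.2,38.1,10.6],0],[[16.2,38.1,10.6],0],[[16.2,38.1,10.6],0],[[16.2,38.1,10.6],0],[[16.2,38.1,10.6],0],[[16.2,38.1,10.6],0],[[16.2,38.1,10.6],0],[[16.2,38.1,10.6],0]]'

```text
time_s: 31.6
ee_pos: [465.8, 294.0, 90.6]
eef_rot: [180.0, 0.0, 179.9]
force: [1.1, 1.0, -0.5]
opening: 85.4
grip_force: 0.0
```

Request:
carry_out --deltas '[[[16.2,38.1,10.6],0],[[0,0,0],-0.132],[[0,0,0],-0.132],[[0,0,15],0],[[0,0,15],0],[[0,0,15],0],[[0,0,0],0],[[0,0,0],0],[[0,0,0],0],[[0,0,0],0]]'

```text
time_s: 32.6
ee_pos: [450.8, 330.9, 36.0]
eef_rot: [180.0, 0.1, -164.9]
force: [0.7, -0.6, -0.8]
opening: 85.3
grip_force: 0.0
```

Request:
carry_out --deltas '[[[1,0,15],0],[[0,0,12],0],[[0,0,4],0],[[0,0,0],0],[[0,0,0],0],[[0,0,0],0],[[0,0,0],0],[[0,0,0],0],[[0,0,0],0],[[0,0,0],0]]'

```text
time_s: 33.6
ee_pos: [449.5, 330.3, 4.2]
eef_rot: [180.0, 0.0, -164.9]
force: [0.3, 0.3, 0.3]
opening: 85.1
grip_force: 0.0
```

Request:
carry_out --deltas '[[[0,0,0],0],[[0,0,0],0],[[0,0,0],0],[[0,0,0],0],[[0,0,0],0],[[0,0,0],0],[[0,0,0],0],[[0,0,0],0],[[0,0,0],0],[[0,0,0],0]]' --claw -1

```text
time_s: 34.6
ee_pos: [449.5, 330.3, 4.2]
eef_rot: [180.0, 0.0, -164.9]
force: [-0.6, 0.7, 3.5]
opening: 19.1
grip_force: 40.0
```

Request:
carry_out --deltas '[[[0,0,-20],0],[[0,0,-30],0.139],[[0,0,-30],0.139],[[0,0,0],0.139],[[0,0,0],0],[[-18.1,-43.7,0],0],[[-18.1,-43.7,0],0],[[-18.1,-43.7,0],0],[[-18.1,-43.7,0],0],[[-18.1,-43.7,0],0]]'

```text
time_s: 35.6
ee_pos: [504.7, 98.3, 83.1]
eef_rot: [-179.9, -0.1, 171.5]
force: [0.9, -0.1, -0.4]
opening: 19.1
grip_force: 39.6
```

Request:
carry_out --deltas '[[[-18.1,-43.7,0],0],[[-18.1,-43.7,0],0],[[-18.1,-43.7,0],0],[[-18.1,-43.7,0],0],[[-18.1,-43.7,0],0],[[-18.1,-43.7,0],0],[[-18.1,-43.7,0],0],[[-18.1,-43.7,0],0],[[0,0,0],0],[[0,0,0],0]]'

```text
time_s: 36.6
ee_pos: [593.4, -268.4, 82.1]
eef_rot: [180.0, -0.2, 171.2]
force: [-0.1, -0.8, -0.8]
opening: 18.9
grip_force: 39.6
```

Request:
carry_out --deltas '[[[0,0,20],0],[[0,0,20],0],[[0,0,15],0],[[0,0,5],0],[[0,0,0],0],[[0,0,0],0],[[0,0,0],0],[[0,0,0],0],[[0,0,0],0],[[0,0,0],0]]'

```text
time_s: 37.6
ee_pos: [594.8, -267.4, 24.5]
eef_rot: [180.0, 0.0, 171.2]
force: [0.5, 0.2, -0.1]
opening: 19.1
grip_force: 39.6
```

Request:
carry_out --deltas '[[[0,0,7],0],[[0,0,5],0],[[0,0,3],0],[[0,0,1.2],0],[[0,0,0],0],[[0,0,0],0],[[0,0,0],0],[[0,0,0],0],[[0,0,0],0],[[0,0,0],0]]'

```text
time_s: 38.6
ee_pos: [594.3, -267.3, 8.3]
eef_rot: [-180.0, -0.0, 171.2]
force: [-2.5, 1.0, 7.3]
opening: 18.8
grip_force: 40.6
```

Request:
carry_out --deltas '[[[0,0,0],0],[[0,0,0],0],[[0,0,0],0],[[0,0,0],0],[[0,0,0],0],[[0,0,-20],0],[[0,0,-40],0],[[0,0,-40],0],[[-20,0,-45],0],[[-25,0,-45],0]]' --claw 1

```text
time_s: 39.6
ee_pos: [638.2, -274.1, 199.2]
eef_rot: [180.0, 0.0, 171.2]
force: [2.1, -0.1, 0.2]
opening: 85.5
grip_force: 0.0
```

Request:
carry_out --deltas '[[[0,0,0],-0.077],[[0,0,0],-0.077],[[0,0,0],0],[[0,0,0],0],[[0,0,0],0],[[0,0,0],0],[[0,0,0],0],[[0,0,0],0],[[0,0,0],0],[[0,0,0],0]]'

```text
time_s: 40.6
ee_pos: [638.5, -274.1, 196.6]
eef_rot: [180.0, 0.0, 180.0]
force: [0.3, 0.2, 0.3]
opening: 85.7
grip_force: 0.0
```

```bash
python3 chk.py mushroom
```

```text
mushroom [ 614.7 -270.2   -8.5] 0.95 [ 638.5 -274.1  196.6] 180.0 board [ 615.4 -270.5   -8.8]
```

View pics/cc_mushroom.png

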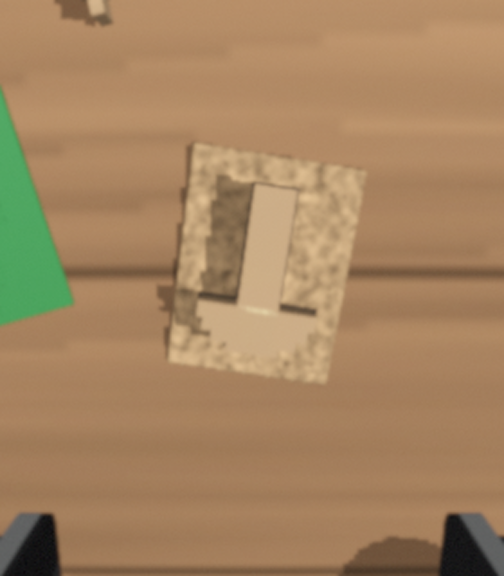

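The mushroom covers its silhouette (within 0.8 mm). Last is the gourd.

Request:
carry_out --deltas '[[[34.2,-13,19.5],0],[[34.2,-13,19.5],0],[[34.2,-13,19.5],0],[[34.2,-13,19.5],0],[[34.2,-13,19.5],0],[[34.2,-13,19.5],0],[[0,0,0],-0.107],[[0,0,0],-0.107],[[0,0,0],0],[[0,0,0],0]]'

```text
time_s: 41.7
ee_pos: [433.5, -352.1, 79.8]
eef_rot: [-180.0, 0.0, -167.9]
force: [0.7, 0.7, 0.2]
opening: 85.4
grip_force: 0.0
```

Request:
carry_out --deltas '[[[0,0,15],0],[[0,0,15],0],[[0,0,10],0],[[0,0,5],0],[[0,0,0],0],[[0,0,0],0],[[0,0,0],0],[[0,0,0],0],[[0,0,0],0],[[0,0,0],0]]'

```text
time_s: 42.7
ee_pos: [433.3, -352.1, 34.9]
eef_rot: [-180.0, 0.0, -167.8]
force: [0.5, 0.1, 0.7]
opening: 85.3
grip_force: 0.0
```

Request:
carry_out --deltas '[[[0,0,15],0],[[0,0,11.5],0],[[0,0,4],0],[[0,0,0],0],[[0,0,0],0],[[0,0,0],0],[[0,0,0],0],[[0,0,0],0],[[0,0,0],0],[[0,0,0],0]]'

```text
time_s: 43.7
ee_pos: [433.3, -352.1, 4.2]
eef_rot: [-180.0, 0.0, -167.8]
force: [-0.3, 0.3, 0.9]
opening: 85.3
grip_force: 0.0
```

Request:
carry_out --deltas '[[[0,0,0],0],[[0,0,0],0],[[0,0,0],0],[[0,0,0],0],[[0,0,0],0],[[0,0,0],0],[[0,0,0],0],[[0,0,0],0],[[0,0,0],0],[[0,0,0],0]]' --claw -1

```text
time_s: 44.7
ee_pos: [433.4, -352.1, 4.3]
eef_rot: [-180.0, 0.0, -167.7]
force: [-0.0, 0.5, 4.6]
opening: 42.9
grip_force: 41.5
```

Request:
carry_out --deltas '[[[0,0,-20],0],[[0,0,-30],0.0865],[[0,0,-30],0.0865],[[0,0,0],0],[[-16.7,39.8,0],0],[[-16.7,39.8,0],0],[[-16.7,39.8,0],0],[[-16.7,39.8,0],0],[[-16.7,39.8,0],0],[[-16.7,39.8,0],0]]'

```text
time_s: 45.7
ee_pos: [523.4, -107.6, 83.4]
eef_rot: [180.0, -0.1, -177.6]
force: [1.6, -0.4, -1.0]
opening: 43.2
grip_force: 41.0
```

Request:
carry_out --deltas '[[[-16.7,39.8,0],0],[[-16.7,39.8,0],0],[[-16.7,39.8,0],0],[[-16.7,39.8,0],0],[[-16.7,39.8,0],0],[[0,0,0],0],[[0,0,0],0],[[0,0,20],0],[[0,0,10],0],[[0,0,0],0]]'

```text
time_s: 46.7
ee_pos: [597.2, 91.4, 52.2]
eef_rot: [-179.9, -0.2, -177.7]
force: [0.8, -0.6, 0.1]
opening: 42.8
grip_force: 41.0
```

Request:
carry_out --deltas '[[[0,0,15],0],[[0,0,10],0],[[0,0,5],0],[[0,0,0],0],[[0,0,0],0],[[0,0,0],0],[[0,0,0],0],[[0,0,0],0],[[0,0,0],0],[[0,0,0],0]]'

```text
time_s: 47.7
ee_pos: [599.0, 92.9, 24.2]
eef_rot: [180.0, 0.0, -177.7]
force: [0.8, -0.1, -1.0]
opening: 42.9
grip_force: 41.0
```

Request:
carry_out --deltas '[[[0,0,7],0],[[0,0,5],0],[[0,0,3],0],[[0,0,1],0],[[0,0,0],0],[[0,0,0],0],[[0,0,0],0],[[0,0,0],0],[[0,0,0],0],[[0,0,0],0]]'

```text
time_s: 48.7
ee_pos: [598.6, 92.7, 8.3]
eef_rot: [-180.0, -0.0, -177.7]
force: [-2.7, -0.4, 5.9]
opening: 43.0
grip_force: 41.8
```

Request:
carry_out --deltas '[[[0,0,0],0],[[0,0,0],0],[[0,0,0],0],[[0,0,0],0],[[0,0,0],0],[[0,0,-20],0],[[0,0,-40],0],[[0,0,-40],0],[[-20,0,-45],0],[[-25,0,-45],0]]' --claw 1

```text
time_s: 49.7
ee_pos: [642.9, 94.7, 199.4]
eef_rot: [180.0, 0.0, -177.6]
force: [1.3, 0.7, -1.2]
opening: 85.4
grip_force: 0.0
```

Request:
carry_out --deltas '[[[0,0,0],0.042],[[0,0,0],0],[[0,0,0],0],[[0,0,0],0],[[0,0,0],0],[[0,0,0],0],[[0,0,0],0],[[0,0,0],0],[[0,0,0],0],[[0,0,0],0]]'

```text
time_s: 50.7
ee_pos: [643.2, 94.7, 196.8]
eef_rot: [180.0, 0.0, 179.9]
force: [-0.1, -0.4, -0.4]
opening: 85.2
grip_force: 0.0
```

```bash
python3 chk.py gourd; python3 -c "
from rig import manip;import cv2
im=manip.grab_frame('top');cv2.imwrite('pics/top1.png',im)
a=cv2.resize(im[100:300,90:510],None,fx=1.8,fy=1.8);b=cv2.imread('pics/cc_gourd.png')[150:390];b=cv2.resize(b,(756,360)) if 0 else b
import numpy as np
p=np.zeros((240,756,3),np.uint8);p[:,:b.shape[1]]=b
cv2.imwrite('pics/fin.png',np.vstack([a,p[:600-360]]))"
```

```text
Traceback (most recent call last):
  File "chk.py", line 5, in <module>
    m=min((m for c,m in L),key=lambda m:abs(np.nonzero(m)[1].mean()-318));v,u=np.nonzero(m)
ValueError: min() iterable argument is empty
```

View pics/fin.png

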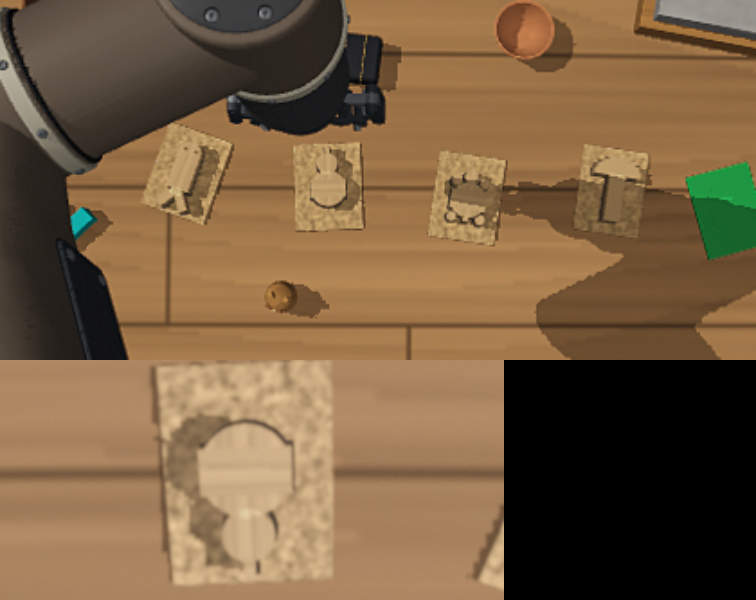

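The top crop shows all four blanks on their boards and the owl untouched. The gourd's network mask was missed, so I retry it from a fresh picture.

```bash
python3 chk.py gourd || python3 chk.py gourd
```

```text
gourd [618.5  93.2   2.4] 0.958 [643.2  94.7 196.9] 179.9 board [618.6  94.2   2.5]
```

```bash
python3 -c "
from rig import manip;print(manip.finish_job())"
```

```text
the job is handed in; nothing more can be done
None
```

All four blanks lie flat on their own silhouettes, turned the same way and within about 1 mm by the final wrist-camera fits; the owl and inro were not touched, and the job is handed in at about 51 s of the 102 s allowed.

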